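# Key in the spice grinder and hold its bayonet lid at half turn

## Robot

A 6-joint arm with a two-finger parallel gripper is mounted at the origin on a cart in front of the work surface, level with it; the furniture and walls round the work are solid. World frame = base frame: x ahead of the robot, y to its left, z up, the work surface at z = 0. Lengths are in mm, angles in degrees, forces in N, time in s.
With the tool pointing down it reaches from about 350 to 925 mm from the base axis. Payload 6.4 kg.
Tool frame: the origin (TCP) lies midway between the tips of the shut fingers; the grasp point (between the pads) lies 19 mm behind it; z points along the fingers, y is the line along which they close (so a half turn about z gives the same grasp; the last joint's range is limited). The gripper opens to 85 mm and grips with 20 to 120 N. Pads are 22 mm wide; open, the fingers measure 114 mm over their backs; the gripper's body (76 mm by 85 mm) begins 54 mm behind the grasp point. The pads swing forward as they close: fully open they stand 13 mm farther back than shut.
Start: joints at [63.363, 14.043, 89.255, -0, 76.702, -9.975], TCP at [186.364, 622.722, 231.29] pointing down, gripper open.
Joint ranges: [-179.41, 179.41], [-58.25, 129.5], [7.25, 145.43], [-54.29, 234.29], [11.92, 165.04], [-157.13, 157.13]. Speed limits (degrees/s): [147.25, 147.25, 180, 180, 180, 180].

## Interface

Orientations are given as [roll, pitch, yaw] about the fixed x, y, z axes, in that order (R = Rz(yaw) Ry(pitch) Rx(roll)).
In Python, from plant import r gives the robot as it stands.
- The arm moves only by the tool servo_tool, never from a script. Its argument "motion" is a list of rows, each a list of 3 entries, a list of its own where there are three numbers: the finger opening in mm, from 0 to 85.4, then the shift along the world's x, y, z in units of 60 mm (1.0 is 60 mm), then the turn about the world's z in rad. In form: [[grip, [x, y, z], turn], ...]. A call has 1 to 5 rows; each row is the pose to reach, as a shift and turn from the pose commanded when the call began; what a row does not reach only later rows make up. A row lasts 1/8 s, in which the tool goes at most 62.5 mm and 10.7 degrees, less where a joint would pass 70% of its speed; a pose out of reach is approached as far as the arm can. A call with a gripper value outside its range is refused whole. The fingers move at their own pace and stop on an object; "force" is the grip in N (left out, the last holds). Time passes only in rows, so rows that repeat a pose let the fingers close. It gives the time, the measured TCP pose, the force, the opening and the grip force at its end, in the units of the state.
- r.state(): the state, without advancing time (a new reading comes with each control period).
- r.read_camera(name): name is "side" or "top"; returns (picture, depth): 420x560x3 uint8, blue, green, red; 420x560 float32, mm along the optical axis (not along the pixel's ray), 0 where there is no reading.
- r.get_calibration(name): a dict with "fx", "fy", "cx", "cy" (pixels), "rvec" (rotation vector, rad) and "tvec" (3), from world to camera coordinates, as OpenCV has them. Camera axes: x right, y down, z forward; pixel columns grow to the right and rows downward; lengths in mm; the calibration is good to about 2 mm. A picture is of the moment at which its call begins. get_calibration takes no time and is no camera call.
- r.sign_off(): hands the job in; it is judged then, once.
The state is a dict: "t": time; "q": joint angles; "joint_velocities": joint speeds; "joint_efforts": joint torques, N m; "eef_pos": TCP position; "tcp_rot": TCP orientation; "wrist_force": force on the tool from outside, world axes, zero at the start; "ft_torque": the same for the moment, N m; "opening": opening from 0.0 (shut) to 1.0 (fully open); "finger_force": force on a finger pad.
Only numpy, scipy, OpenCV 4.12 (cv2) and the standard library are available. Lean on these libraries where they do the work, as an engineer would, in place of code of your own. Each camera call takes 0.05 s, during which the arm holds its last target. There are 200 camera calls.

## Task

Get the spice grinder going: on its keypad press the round key fully down and let it up, then the square key in the same way, one at a time, and never press the narrow bar key. Then put the lid on the tower with its lugs through the two gaps until it is fully home, turn it clockwise half way to the lock, so that its grip bar points at the single middle rib on the rim (straight front to back of the grinder), never on to the lock, and finish while still holding the lid there against its spring. Leave the other things on the worktop where they are.

Things in the scene. Friction and masses are not known exactly. Their poses are not given: they have to be found in the camera images.
- grinder: Fixed spice grinder: low white housing, 156 mm along its x, 150 mm along its y, top 28 mm up; on its rear half a white round tower, 95 mm across, its top 52 mm above the worktop. Origin: centre of its underside. x points from keypad (front) to tower (rear), z up. The three keys stand in a row 52 mm in front of the origin, 46 mm apart; which is where varies.
- socket (a point): Where the lid's origin lies when the lid is fully home: on the tower's axis (20 mm behind the grinder's origin), 38 mm above the worktop, 14 mm below the tower's top. The mouth is 54 mm wide inside a steel lip 5 mm thick; below the lip is a chamber 72 mm wide and 11 mm high. Wall cupboards hang 0.45 m above the rear of the worktop, from 0.60 m ahead of the robot on: lift low.
- gap (a point): Middle of one of two gaps, 16 mm wide, in the steel lip, for the lid's lugs, at the tower's top, 33 mm from its axis; the other is opposite. The line of the gaps is turned 45 degrees counter-clockwise (from above) from the grinder's x axis. A single raised black rib on the rim stands behind each gap.
- middle_rib (a point): Single raised black rib on the tower's rim, 43 mm from the axis, in line with the grinder's x axis on the rear side (its twin is opposite, in front): half way, 45 degrees clockwise from the gap. A close pair of ribs 45 degrees further clockwise marks the lock.
- lid: Loose grey bayonet lid, 120 g, lying upright. Origin: centre of its underside, z up. Plug 52 mm across, 0 to 14 mm high; two lugs 10 mm wide, 5 mm high at its foot on +x and -x, to 33 mm from the axis; disc 76 mm across, 14 to 20 mm; black grip bar 62 mm long along x, 14 mm wide, 20 to 52 mm high. Same after half a turn. Fully home, the disc rests on the tower's top.
- collar (a joint): Sprung collar in the socket, driven by the lid's lugs: radians clockwise from above, 0 at rest, 1.457 at the lock. The lid turns about 0.11 rad freely before it drives the collar; with the lid half way (45 degrees from entry) it reads about 0.67. The spring turns it back (0.03 N m at 0, 0.09 half way, 0.15 at the lock), so a lid let go turns back.
- key_round (a joint): Travel of the key that is round, 28 mm across: 0 up, 0.006 m fully down. The spring takes 2 N to start and 5 N fully down; it comes back up by itself.
- key_round_top (a point): Centre of the top of the black key that is round, 28 mm across (at rest 41 mm above the worktop). The key stands 9 mm above its grey 42 mm square frame.
- key_square (a joint): Travel of the key that is square, 24 x 24 mm: 0 up, 0.006 m fully down. The spring takes 2 N to start and 5 N fully down; it comes back up by itself.
- key_square_top (a point): Centre of the top of the black key that is square, 24 x 24 mm (at rest 41 mm above the worktop). The key stands 9 mm above its grey 42 mm square frame.
- key_bar (a joint): Travel of the key that is a narrow bar, 34 x 10 mm, the long way from front to back of the grinder: 0 up, 0.006 m fully down. The spring takes 2 N to start and 5 N fully down; it comes back up by itself.
- key_bar_top (a point): Centre of the top of the black key that is a narrow bar, 34 x 10 mm, the long way from front to back of the grinder (at rest 41 mm above the worktop). The key stands 9 mm above its grey 42 mm square frame.
- timer: Bystander, to be left alone: kitchen timer, 62 mm wide, 44 mm tall. Origin: centre of its underside.
- sweet_a: Bystander, to be left alone: wrapped sweet, 56 x 22 x 13 mm. Origin: centre of its underside.
- jam_jar: Bystander, to be left alone: glass jam jar, 69 mm wide, 112 mm tall. Origin: centre of its underside.
- spice_jar: Bystander, to be left alone: spice jar, 44 mm wide, 105 mm tall. Origin: centre of its underside.
- bowl: Bystander, to be left alone: small bowl, 119 mm wide, 60 mm tall. Origin: centre of its underside.
- story_mug: Bystander, to be left alone: printed mug, 107 mm tall. Origin: centre of its underside.
There are look-alikes about, which are no part of the job. What is shaped like the lid but blue or yellow is not meant.

How it is judged:
By the outcome, as a careful person would: the job done as asked, in the order asked, and still so for the second after the job is handed in, while the arm keeps its last pose, push and grip.
It also fails if it takes over 61 s, if anything falls off the work surface, if the arm or the gripper's body presses on something with over 40 N, if the wrist force passes 120 N, or if a joint passes its speed limit or range.

## Working session

There is one attempt and no reset: what is moved stays moved. The work goes in short steps, Python scripts to look and compute and a tool call to move; the robot and the scene stay as the last step left them, time stands still between calls to the robot, and variables do not carry over. Pictures are saved under pics/ and viewed, at most 10 in all, crops included, and the job is handed in when it is done.

Besides the shell and the picture viewer there is one more tool, called after "Call:" as a command line: name --argument value ..., lists and objects as JSON in quotes. servo_tool: Moves the arm, as the interface text tells. Its arguments: {"type":"object","properties":{"motion":{"type":"array","items":{"type":"array"}},"force":{"type":"number"}},"required":["motion"]}

```bash
mkdir -p pics; ls; cat > h.py <<'E'
from plant import r
import numpy as np, cv2
def cam(n):
    c=r.get_calibration(n); R=cv2.Rodrigues(np.array(c["rvec"],float))[0]; t=np.array(c["tvec"],float).ravel(); return c,R,t
def ray(n,u,v,z):
    c,R,t=cam(n); d=R.T@np.array([(u-c["cx"])/c["fx"],(v-c["cy"])/c["fy"],1.]); o=-R.T@t
    return o+d*(z-o[2])/d[2]
def proj(n,p):
    c,R,t=cam(n); q=R@np.array(p,float)+t; return c["fx"]*q[0]/q[2]+c["cx"],c["fy"]*q[1]/q[2]+c["cy"]
def cloud(n,D):
    c,R,t=cam(n); v,u=np.mgrid[:D.shape[0],:D.shape[1]]
    P=np.stack([(u-c["cx"])/c["fx"]*D,(v-c["cy"])/c["fy"]*D,D],-1)-t
    return P@R
E
python3 - <<'E'
from h import *
for n in("top","side"):
    p,d=r.read_camera(n); cv2.imwrite(f"pics/{n}0.png",p); np.save(f"{n}0.npy",d)
    c,R,t=cam(n); print(n,c["fx"],-R.T@t,R[2])
print(r.state())
E
```

```text
pics
top 411.31643952990675 [ 329.37865748   55.5174046  1302.77494277] [ 0.14383559 -0.01503112 -0.98948744]
side 423.7337879258225 [ 431.23197042 1370.47536975  869.6610028 ] [ 0.0486049  -0.85587479 -0.51489407]
{'t': 0.1, 'q': array([ 6.33652008e+01,  1.40811104e+01,  8.93185455e+01, -6.20473275e-04,
        7.67017313e+01, -9.97516150e+00]), 'joint_velocities': array([ 0.07966616, -0.08059293, -0.18245431, -0.03718661, -0.00442288,
       -0.03138599]), 'joint_efforts': array([-2.64855316e-04, -4.30665672e+01, -3.27130079e+01, -2.04737835e-04,
        2.76255174e-03, -1.64508236e-05]), 'eef_pos': array([186.11213755, 622.25817358, 230.27362456]), 'tcp_rot': array([-1.79900041e+02, -1.69679480e-02,  1.63340491e+02]), 'wrist_force': array([ 0.68076181, -0.92784278,  0.34352067]), 'ft_torque': array([ 0.03448425, -0.03785147, -0.04281478]), 'finger_force': 0.0, 'opening': 0.9996882988608808}
```

View pics/top0.png

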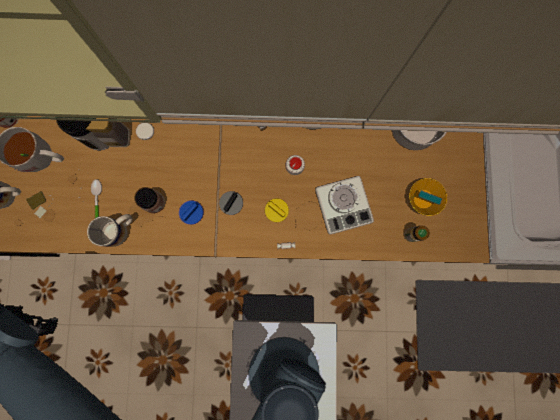

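View pics/side0.png

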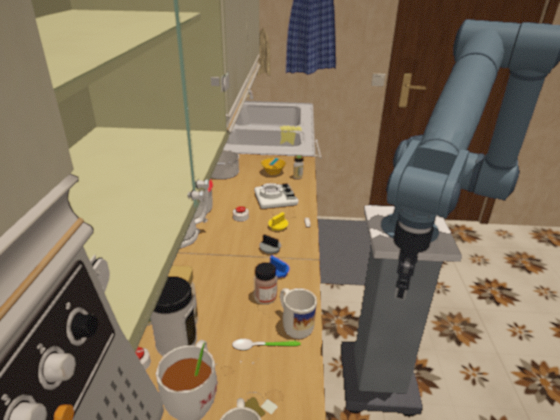

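The top view shows the grinder at about (344,205), the grey lid at (231,203), and the yellow (277,210) and blue (191,212) look-alikes. The side view shows the same things from the left. I'll enlarge the area.

```bash
python3 - <<'E'
from h import *
p=cv2.imread("pics/top0.png"); s=cv2.imread("pics/side0.png")
a=cv2.resize(p[172:238,310:378],None,fx=8,fy=8,interpolation=cv2.INTER_CUBIC)
b=cv2.resize(p[185:222,212:250],None,fx=6,fy=6,interpolation=cv2.INTER_CUBIC)
im=np.zeros((528,544+228,3),np.uint8); im[:,:544]=a; im[:222,544:]=b
cc=cv2.resize(s[180:212,250:300],(228,146),interpolation=cv2.INTER_CUBIC); im[300:446,544:]=cc
cv2.imwrite("pics/c0.png",im)
P=cloud("top",np.load("top0.npy"))
for u,v in((344,197),(330,215),(231,203),(222,203),(277,210),(350,219)): print(u,v,P[v,u].round(1))
E
```

```text
344 197 [ 538.9 -175.5   42.9]
330 215 [ 483.5 -134.7   25.2]
231 203 [509.6 173.8  52.3]
222 203 [514.1 205.6  16. ]
277 210 [491.7  32.3  50.9]
350 219 [ 470.4 -193.8   43.9]
```

View pics/c0.png

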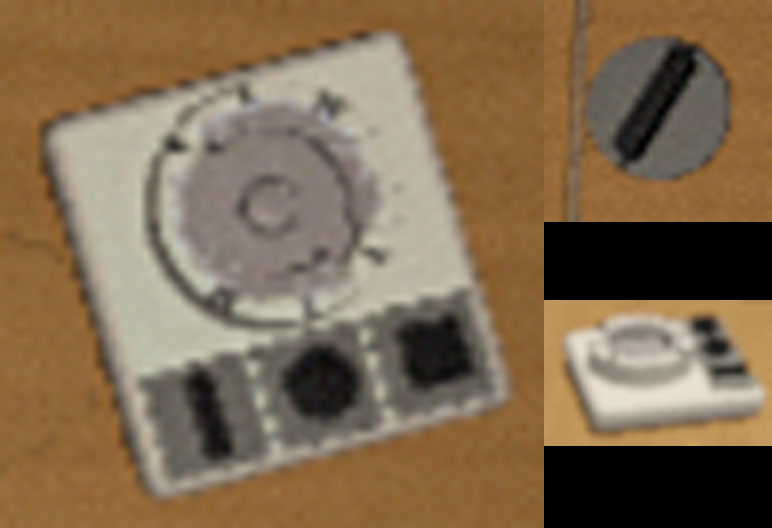

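Keypad crop: the bar key is left (210,415), round is in the middle (322,383), and square is right (438,350). The gap ribs are at (178,143) and (372,255), the middle ribs at (245,92) and (308,305). The lid is lying upright with its bar running diagonally.

```bash
cat > meas.py <<'E'
from h import *
def avg(n,k=6):
    L=[r.read_camera(n) for _ in range(k)]
    D=np.array([l[1] for l in L]); D[D==0]=np.nan
    return np.mean([l[0].astype(float) for l in L],0), np.nanmedian(D,0)
def topgrey(): return avg("top")
def wc(g,x0,x1,y0,y1,lo,hi):
    # soft centroid of dark blob
    s=g[y0:y1,x0:x1]; w=np.clip((hi-s)/(hi-lo),0,1); v,u=np.mgrid[y0:y1,x0:x1]
    return (w*u).sum()/w.sum(),(w*v).sum()/w.sum(),w.sum()
E
python3 - <<'E'
from meas import *
im,D=avg("top"); np.save("im.npy",im); np.save("D.npy",D); g=im.mean(2)
print(g[210:230,326:372].round().astype(int)[::2,::2])
K={}
for n,(u,v) in dict(bar=(336,224),rnd=(350,220),sq=(364.5,215.5)).items():
    u0,v0=int(u)-7,int(v)-8
    a=wc(g,u0,u0+16,v0,v0+16,35,70); K[n]=ray("top",a[0],a[1],41)[:2]; print(n,a,K[n])
y=K["bar"]-K["sq"]; print("dist",np.linalg.norm(y),"yaw",np.degrees(np.arctan2(y[1],y[0]))-90)
# housing quad
hsv=cv2.cvtColor(im.astype(np.uint8),cv2.COLOR_BGR2HSV)
m=((hsv[...,1]<70)).astype(np.uint8); m[:,:312]=0;m[:,376:]=0;m[:172]=0;m[238:]=0
m=cv2.morphologyEx(m,cv2.MORPH_OPEN,np.ones((3,3)))
c=max(cv2.findContours(m,0,1)[0],key=cv2.contourArea); rc=cv2.minAreaRect(c); print(rc)
for q in cv2.boxPoints(rc): print(ray("top",*q,28)[:2].round(1))
# tower top from depth
P=cloud("top",D); z=P[...,2]; s=np.zeros_like(m); s[172:238,312:376]=1
hm=(s>0)&(abs(z-52)<6); hm[205:,:]&=False; q=P[hm]; print("tower pts",len(q),q.mean(0))
# lid disc
sub=np.s_[183:224,210:252]
m=np.zeros_like(m); hs=hsv; m[sub]=(hs[sub][...,1]<80)
c=max(cv2.findContours(m,0,1)[0],key=cv2.contourArea); (e,ax,an)=cv2.fitEllipse(c); print("disc",e,ax,cv2.minEnclosingCircle(c),ray("top",*e,20)[:2])
M=cv2.moments(m,True); print(ray("top",M["m10"]/M["m00"],M["m01"]/M["m00"],20)[:2])
b=np.zeros_like(m); b[sub]=g[sub]<55
b&=m; v,u=np.nonzero(b); X=np.array([ray("top",a,c_,52)[:2] for a,c_ in zip(u,v)]); mu=X.mean(0); w,V=np.linalg.eigh(np.cov((X-mu).T)); print("bar",mu,np.degrees(np.arctan2(V[1,1],V[0,1])),np.sqrt(12*w),len(u))
E
```

```text
[[181 180 182 184 140  72  83 186 181 184 186 109 180 150 181 181 129 109
  100  94  91 103 128]
 [181 182 179 180 184 176 119  96 101 104 112 123 173 111 128  97  96  68
   47  47  24  88 148]
 [182 182 182 180 180 183 186 188 180 138 134  94  96  93 101 121  93  31
   21  22  19  79 128]
 [182 181 183 186 184 158 106 124  86  94  95  34  21  44  92 164  97  54
   22  24  20  50 101]
 [176 183 135 121  54  88  92 108 127  97  34  21  25  20  55 136 101  60
   20  23  20  29  89]
 [166  99  94  95  25  34  99  94 137  94  27  31  28  22  38 117 125  95
   52  82  92  92  92]
 [152 128  95  97  37  25  90  93 169  92  67  30  31  24  65  96 111  94
   94 101 121 143 131]
 [131 146  96 100  57  26  88  95 115 129 100  79  60  87  96  91 165 132
  157 136 111 109  96]
 [ 96 175 106  99  97  28  49  98  96 117  94  96 101 123 151 143 124 104
   98  99  98  96  97]
 [ 74 159 128  98  99  30  35  94  99 170 153 155 138 101 101  93  94  98
   95  96  94  96  97]]
bar (np.float64(335.6760234475528), np.float64(223.4131916313206), np.float64(33.30634920634921)) [ 455.89380432 -149.99583163]
rnd (np.float64(349.8269888129273), np.float64(219.3925574891237), np.float64(61.29523809523809)) [ 469.47093555 -193.85784736]
sq (np.float64(363.906977348296), np.float64(215.57483894430595), np.float64(61.1047619047619)) [ 482.46521325 -237.6749249 ]
dist 91.61693712427144 yaw 16.85958784111432
((343.8679504394531, 204.53775024414062), (49.312435150146484, 47.25202941894531), 74.05460357666016)
[569.8 -84.5]
[ 615.6 -228.7]
[ 465.3 -270.2]
[ 421.3 -128.1]
tower pts 310 [ 552.00685962 -172.00662044   52.54986567]
disc (230.7183837890625, 202.6403045654297) (22.30280303955078, 22.997020721435547) ((230.72222900390625, 202.55555725097656), 11.825078010559082) [515.35726843 177.82615112]
[515.40408194 177.82727419]
bar [513.70968012 176.72912536] 151.46161864065147 [16.21048293 63.27811659] 106
```

Call:
servo_tool --motion '[[0,[0.315,-0.907,-0.1],-0.066],[0,[0.63,-1.815,-0.2],-0.132],[0,[0.945,-2.72,-0.3],-0.198],[0,[1.26,-3.63,-0.4],-0.264],[0,[1.575,-4.535,-0.5],-0.33]]'

```text
t: 1.02
eef_pos: [281.2, 349.0, 201.3]
tcp_rot: [180.0, 0.0, 144.3]
wrist_force: [1.2, 0.1, 0.7]
opening: 0.004
finger_force: 0.0
```

Call:
servo_tool --motion '[[0,[0.315,-0.907,-0.1],-0.066],[0,[0.63,-1.815,-0.2],-0.132],[0,[0.945,-2.72,-0.3],-0.198],[0,[1.26,-3.63,-0.4],-0.264],[0,[1.575,-4.535,-0.5],-0.33]]'

```text
t: 1.65
eef_pos: [375.9, 76.7, 171.6]
tcp_rot: [179.9, 0.1, 125.4]
wrist_force: [0.8, 1.2, 0.1]
opening: -0.004
finger_force: 0.0
```

Call:
servo_tool --motion '[[0,[0.315,-0.907,-0.1],-0.066],[0,[0.63,-1.815,-0.2],-0.132],[0,[0.945,-2.72,-0.3],-0.198],[0,[1.26,-3.63,-0.4],-0.264],[0,[1.57,-4.535,-0.5],-0.33]]'

```text
t: 2.28
eef_pos: [470.1, -195.8, 141.4]
tcp_rot: [180.0, 0.0, 106.5]
wrist_force: [1.2, 0.3, 0.1]
opening: -0.001
finger_force: 0.0
```

Call:
servo_tool --motion '[[0,[0,0,-0.7],0],[0,[0,0,-1.3],0],[0,[0,0,-1.57],0],[0,[0,0,-1.57],0]]'

```text
t: 2.78
eef_pos: [469.1, -193.2, 46.5]
tcp_rot: [-179.9, -0.1, 106.6]
wrist_force: [0.3, -0.3, 1.2]
opening: -0.003
finger_force: 0.0
```

```bash
python3 - <<'E'
from meas import *
print(r.state()["eef_pos"],r.state()["wrist_force"])
a,_=r.read_camera("top"); b,_=r.read_camera("side")
A=cv2.resize(a[172:238,310:378],None,fx=6,fy=6,interpolation=2); B=cv2.resize(b[165:220,235:305],(396,396*55//70),interpolation=2)
im=np.zeros((400,800,3),np.uint8); im[:396,:396]=A[:396,:396]; im[:B.shape[0],404:]=B; cv2.imwrite("pics/c1.png",im)
E
```

```text
[ 469.14092843 -193.15320888   46.51711407] [ 0.26988235 -0.30323151  1.15133514]
```

View pics/c1.png

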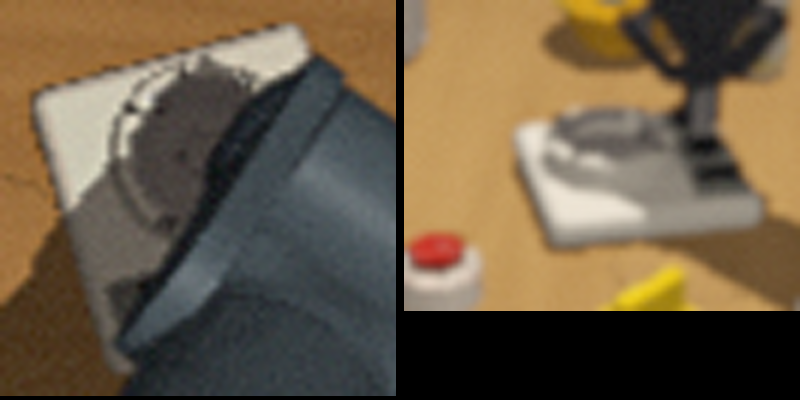

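The side view (right half) shows the shut fingertip just over the middle, round key, at about (700,140). Pressing now.

Call:
servo_tool --motion '[[0,[0,0,-0.12],0],[0,[0,0,-0.17],0],[0,[0,0,-0.2],0],[0,[0,0,-0.21],0],[0,[0,0,-0.21],0]]'

```text
t: 3.5
eef_pos: [470.6, -194.2, 35.3]
tcp_rot: [179.9, 0.1, 106.6]
wrist_force: [4.1, -1.1, 5.1]
opening: 0.001
finger_force: 2.4
```

Call:
servo_tool --motion '[[0,[0,0,-0.03],0],[0,[0,0,-0.05],0],[0,[0,0,-0.05],0]]'

```text
t: 3.88
eef_pos: [470.8, -194.3, 34.9]
tcp_rot: [180.0, 0.0, 106.6]
wrist_force: [-5.6, 4.5, 29.2]
opening: 0.004
finger_force: 14.3
```

Call:
servo_tool --motion '[[0,[0,0,0.25],0],[0,[0,0,0.45],0],[0,[0.11,-0.365,0.45],0],[0,[0.217,-0.735,0.45],0],[0,[0.217,-0.735,0.27],0]]'

```text
t: 4.5
eef_pos: [483.2, -239.8, 47.6]
tcp_rot: [180.0, 0.1, 106.5]
wrist_force: [-0.8, -0.5, -1.0]
opening: -0.005
finger_force: 0.0
```

Call:
servo_tool --motion '[[0,[0,0,-0.1],0],[0,[0,0,-0.17],0],[0,[0,0,-0.24],0],[0,[0,0,-0.27],0],[0,[0,0,-0.27],0]]'

```text
t: 5.12
eef_pos: [481.9, -237.1, 34.8]
tcp_rot: [-179.8, -0.2, 106.7]
wrist_force: [-15.8, 6.8, 34.1]
opening: -0.001
finger_force: 16.7
```

Call:
servo_tool --motion '[[0,[0,0,0.5],0],[0,[0,0,1.3],0],[60,[0.05,0.8,1.65],0.08],[60,[0.12,1.7,1.65],0.18],[60,[0.2,2.6,1.65],0.28]]'

```text
t: 5.75
eef_pos: [494.5, -79.7, 130.6]
tcp_rot: [179.9, 0.0, 122.8]
wrist_force: [0.6, -0.1, -0.0]
opening: 0.64
finger_force: 0.0
```

Call:
servo_tool --motion '[[60,[0.07,0.9,0],0.1],[60,[0.14,1.8,0],0.2],[60,[0.21,2.7,0],0.3],[60,[0.28,3.6,0],0.4],[60,[0.35,4.32,0],0.502]]'

```text
t: 6.38
eef_pos: [514.8, 180.1, 130.1]
tcp_rot: [180.0, -0.0, 151.7]
wrist_force: [0.3, -0.4, -0.3]
opening: 0.706
finger_force: 0.0
```

Call:
servo_tool --motion '[[60,[0,0,0],0]]'

```text
t: 6.5
eef_pos: [514.8, 180.4, 130.0]
tcp_rot: [180.0, -0.0, 151.7]
wrist_force: [0.7, -0.4, 0.2]
opening: 0.703
finger_force: 0.0
```

```bash
python3 - <<'E'
from meas import *
s=r.state();print(s["eef_pos"],s["tcp_rot"],s["t"],s["opening"])
b,_=r.read_camera("side");a,_=r.read_camera("top")
A=cv2.resize(a[180:246,320:386-6],None,fx=6,fy=6,interpolation=2)
B=cv2.resize(b[195:265,230:310],(400,350),interpolation=2)
im=np.zeros((400,800,3),np.uint8); im[:396,:360]=A; im[:350,400:]=B; cv2.imwrite("pics/c2.png",im)
E
```

```text
[514.801624   180.35606064 130.02649842] [ 1.79982175e+02 -3.77965848e-02  1.51697925e+02] 6.5 0.702818819317721
```

View pics/c2.png

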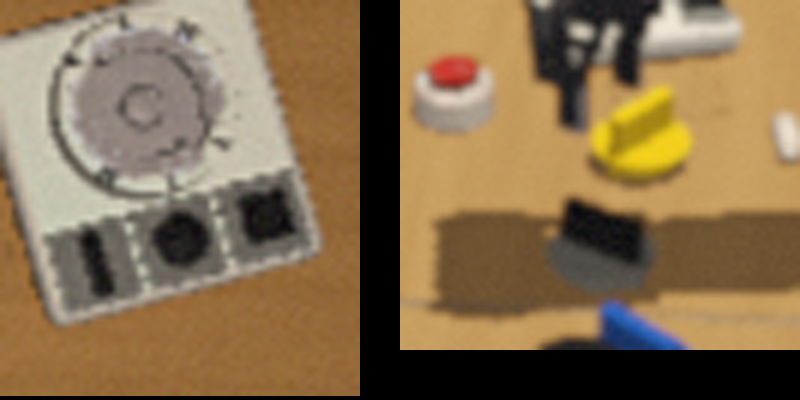

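The side view shows the open gripper above the grey lid, in line with its bar (600,235). Next I descend and grip.

Call:
servo_tool --motion '[[60,[0,-0.045,-0.8],0],[60,[0,-0.045,-1.4],0],[60,[0,-0.045,-1.78],0],[60,[0,-0.045,-1.78],0]]'

```text
t: 7.1
eef_pos: [513.7, 173.5, 21.7]
tcp_rot: [-179.8, -0.2, 151.3]
wrist_force: [0.1, -0.3, -0.2]
opening: 0.703
finger_force: 0.0
```

Call:
servo_tool --motion '[[10,[0,0,0],0],[5,[0,0,0],0],[5,[0,0,0],0],[5,[0,0,0],0],[5,[0,0,0],0]]' --force 70

```text
t: 7.72
eef_pos: [516.9, 175.0, 25.2]
tcp_rot: [179.9, 0.1, 151.4]
wrist_force: [-0.9, 1.0, 6.4]
opening: 0.152
finger_force: 69.3
```

Call:
servo_tool --motion '[[5,[0,0,0.4],0],[5,[0,0,1.0],0],[5,[0,0,1.5],0],[5,[0,0,1.5],0],[5,[0,0,1.5],0]]'

```text
t: 8.35
eef_pos: [514.5, 174.7, 112.1]
tcp_rot: [-179.9, -0.1, 151.4]
wrist_force: [-0.5, 0.1, -1.2]
opening: 0.154
finger_force: 68.5
```

```bash
python3 - <<'E'
from meas import *
for i in range(4):
    s=r.state();print(s["eef_pos"],s["tcp_rot"],s["t"],s["wrist_force"]); b,d=r.read_camera("side");a,da=r.read_camera("top")
A=cv2.resize(a[170:230,200:260],None,fx=6.6,fy=6.6,interpolation=2)
B=cv2.resize(b[195:265,230:310],(400,350),interpolation=2)
im=np.zeros((400,800,3),np.uint8); im[:396,:396]=A; im[:350,400:]=B; cv2.imwrite("pics/c3.png",im)
E
```

```text
[514.4708167  174.70308783 112.13955229] [-1.79917511e+02 -1.14187899e-01  1.51422466e+02] 8.35 [-0.53543813  0.0915157  -1.21321566]
[514.15917741 174.63917653 111.61354187] [-1.79875352e+02 -1.71586384e-01  1.51422983e+02] 8.45 [-0.46912136  0.0385942  -1.97599919]
[514.55793235 174.65817283 112.04360831] [-1.79901590e+02 -1.37271602e-01  1.51419240e+02] 8.55 [-0.04009061 -0.20041659 -1.88914864]
[515.02372988 174.7180954  112.67015498] [-1.79939697e+02 -8.42062368e-02  1.51418145e+02] 8.65 [-0.12785418 -0.60651421 -2.2237994 ]
```

View pics/c3.png

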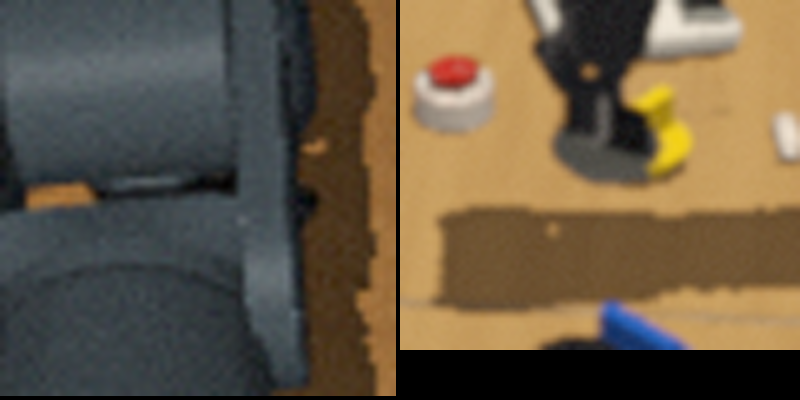

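The lid is held (side view, disc at about (605,155)) and the table spot is empty. Carrying it over to the tower.

Call:
servo_tool --motion '[[5,[0.037,-0.58,0],-0.157],[5,[0.075,-1.165,0],-0.314],[5,[0.11,-1.75,0],-0.47],[5,[0.15,-2.33,0],-0.626],[5,[0.187,-2.91,0],-0.783]]'

```text
t: 9.38
eef_pos: [526.8, -0.9, 113.7]
tcp_rot: [180.0, 0.0, 106.3]
wrist_force: [-1.6, -0.3, -1.3]
opening: 0.153
finger_force: 68.6
```

Call:
servo_tool --motion '[[5,[0.037,-0.58,0],-0.157],[5,[0.075,-1.165,0],-0.314],[5,[0.11,-1.75,0],-0.47],[5,[0.15,-2.33,0],-0.626],[5,[0.187,-2.915,0],-0.783]]'

```text
t: 10.0
eef_pos: [538.0, -175.8, 113.6]
tcp_rot: [-180.0, -0.0, 61.4]
wrist_force: [-0.5, -0.3, -1.8]
opening: 0.153
finger_force: 68.6
```

Call:
servo_tool --motion '[[5,[0,0,0],0],[5,[0,0,0],0],[5,[0,0,0],0]]'

```text
t: 10.38
eef_pos: [537.9, -173.6, 113.5]
tcp_rot: [-180.0, -0.0, 61.8]
wrist_force: [-0.4, 1.4, -1.8]
opening: 0.151
finger_force: 68.6
```

```bash
python3 - <<'E'
from meas import *
for i in range(4):
    s=r.state();print(s["eef_pos"],s["tcp_rot"],s["t"],s["wrist_force"]); b,d=r.read_camera("side");
b,d=avg("side",4)
B=cv2.resize(b[155:225,230:310].astype(np.uint8),(800,700),interpolation=2)[:600]
cv2.imwrite("pics/c4.png",B); np.save("sd.npy",d)
E
```

```text
[ 537.85151242 -173.63169948  113.45648924] [-1.79963453e+02 -9.23478303e-03  6.17961988e+01] 10.375 [-0.39822952  1.44276904 -1.79418216]
[ 537.93012596 -173.65160897  113.55126761] [-1.79975795e+02 -6.58968818e-03  6.17957625e+01] 10.425 [ 0.01632018  0.13294065 -1.62519324]
[ 537.973562   -173.77444845  113.60075625] [-1.79983487e+02 -3.25777848e-03  6.17844784e+01] 10.475 [-0.03746833  0.27827057 -0.67850501]
[ 538.04113994 -173.9167561   113.69955581] [-1.79996080e+02 -2.78880991e-03  6.17739195e+01] 10.525 [ 0.68733406 -0.06006459 -1.87448577]
```

View pics/c4.png

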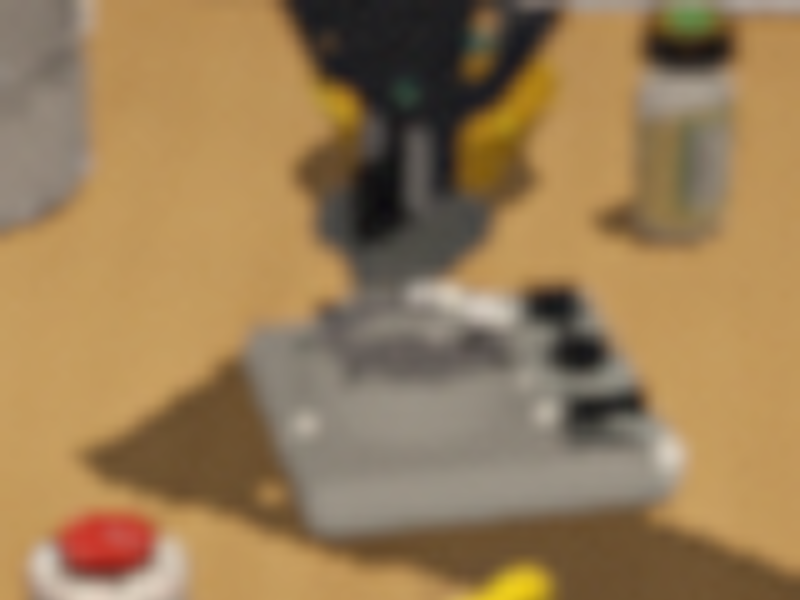

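The side view shows the held disc at columns 315–492 (crop, x10) over the tower at about 320–520. I'll measure the disc and tower edges from depth and pixels.

```bash
python3 - <<'E'
from meas import *
f=lambda p:[round((a-o)*10) for a,o in zip(proj("side",p),(230,155))]
def circ(c,z,R):
    a=np.radians(np.arange(0,360,3)); Q=np.array([f((c[0]+R*np.cos(t),c[1]+R*np.sin(t),z)) for t in a]); return Q.min(0),Q.max(0)
T=(538,-173)
print("tower top",circ(T,52,47.5)); print("mouth",circ(T,52,27))
for z in(104,110): print("disc",z,circ(T,z,38))
print("keys",[f((x,y,41)) for x,y in((456,-150),(469.5,-194),(482.5,-237.7))])
im=cv2.imread("pics/c4.png").mean(2)
for row in (215,225,235): print(row,im[row,280:540:10].astype(int))
for col in (400,): print("col",im[240:420:10,400].astype(int),im[240:420:10,420].astype(int))
for row in (360,390): print(row,im[row,280:560:10].astype(int))
P=cloud("side",np.load("sd.npy")); z=P[...,2]
q=P[180:196,255:290].reshape(-1,3); q=q[(abs(q[:,2]-52)<4)]; print(len(q),q.mean(0),q.min(0),q.max(0))
q=P[165:185,255:290].reshape(-1,3); q=q[(q[:,2]>85)&(q[:,2]<115)&(abs(q[:,1]+173)<45)]; print(len(q),q.mean(0),q.min(0),q.max(0))
E
```

```text
tower top (array([288, 279]), array([519, 387]))
mouth (array([338, 301]), array([469, 363]))
disc 104 (array([311, 177]), array([498, 261]))
disc 110 (array([311, 164]), array([498, 247]))
keys [[600, 390], [571, 338], [544, 289]]
215 [144 144 140 121  92  75  66  51  30  18  17  19  31  55  73  77  75  74
  72  71  75  92 119 137 144 146]
225 [143 143 139 120  91  73  66  51  28  21  23  28  43  59  70  74  74  74
  73  71  78 103 131 145 148 146]
235 [142 142 140 126  99  80  69  55  36  29  36  48  61  70  73  74  73  72
  74  74  86 113 137 147 147 145]
col [ 68  74  77  80  90 107 112 115 126 121 103  95  95  98 114 134 144 144] [ 74  75  76  86 122 161 154 128 127 126 107  94  92  97 114 135 144 145]
360 [130 127 125 126 127 121 110  97  92  93  93  94  95  92  92  93  92  94
  95  95  96  92  91 104 122 130 118  86]
390 [129 127 124 126 131 134 131 128 132 135 136 135 134 135 135 133 133 136
 138 139 138 136 133 133 139 139 137 135]
134 [ 536.73435034 -168.47708651   51.01383022] [ 493.21658536 -215.66441018   48.06722704] [ 581.81571622 -126.06501597   54.80965361]
121 [ 538.60212868 -153.81869303  104.80485   ] [ 506.36922327 -195.22101919   88.27059461] [ 576.16856202 -130.10525316  114.70299319]
```

Call:
servo_tool --motion '[[5,[-0.03,-0.035,-0.3],0],[5,[-0.03,-0.035,-0.5],0],[5,[-0.03,-0.035,-0.55],0],[5,[-0.03,-0.035,-0.6],0],[5,[-0.03,-0.035,-0.65],0]]'

```text
t: 11.4
eef_pos: [536.5, -177.2, 75.4]
tcp_rot: [180.0, 0.0, 61.7]
wrist_force: [-2.7, -1.8, 0.3]
opening: 0.151
finger_force: 68.8
```

Call:
servo_tool --motion '[[5,[0,0,-0.04],0],[5,[0,0,-0.08],0],[5,[0,0,-0.12],0],[5,[0,0,-0.12],0]]'

```text
t: 11.9
eef_pos: [536.2, -177.0, 67.2]
tcp_rot: [180.0, 0.0, 61.7]
wrist_force: [-0.9, -4.0, -1.8]
opening: 0.148
finger_force: 68.7
```

Call:
servo_tool --motion '[[5,[0,0,-0.04],0],[5,[0,0,-0.08],0],[5,[0,0,-0.11],0],[5,[0,0,-0.11],0]]'

```text
t: 12.4
eef_pos: [536.3, -176.9, 63.2]
tcp_rot: [-179.9, 0.0, 61.7]
wrist_force: [-10.7, 0.5, 18.0]
opening: 0.153
finger_force: 71.5
```

The lid went down to TCP z 63.2, where it should be fully home. Now I turn clockwise about the lid axis in two stages.

Call:
servo_tool --motion '[[5,[-0.002,0.002,0.015],-0.05],[5,[-0.006,0.005,0.015],-0.13],[5,[-0.009,0.008,0.015],-0.21],[5,[-0.012,0.012,0.015],-0.3],[5,[-0.012,0.012,0.015],-0.3]]'

```text
t: 13.02
eef_pos: [534.2, -175.3, 63.2]
tcp_rot: [-179.7, 0.1, 44.6]
wrist_force: [-14.9, 2.2, 17.6]
opening: 0.146
finger_force: 71.5
```

```bash
python3 - <<'E'
from h import *
s=r.state()
for k in("t","eef_pos","tcp_rot","wrist_force","ft_torque"): print(k,s[k])
E
```

```text
t 13.025
eef_pos [ 534.16202544 -175.29266607   63.18654071]
tcp_rot [-1.79734086e+02  1.46826240e-01  4.46171504e+01]
wrist_force [-14.86413411   2.15790602  17.59720849]
ft_torque [0.10946266 2.13865754 0.34434424]
```

Call:
servo_tool --motion '[[5,[-0.025,0.004,0.005],-0.1],[5,[-0.035,0.008,0.005],-0.21],[5,[-0.042,0.013,0.005],-0.33],[5,[-0.045,0.018,0.005],-0.44],[5,[-0.045,0.018,0.005],-0.44]]'

```text
t: 13.65
eef_pos: [533.7, -174.6, 63.2]
tcp_rot: [-180.0, -0.1, 19.3]
wrist_force: [-2.0, 0.3, 7.0]
opening: 0.15
finger_force: 69.9
```

Call:
servo_tool --motion '[[5,[0,0.002,0],-0.044],[5,[0,0.002,0],-0.044],[5,[0,0.002,0],-0.044]]'

```text
t: 14.02
eef_pos: [533.7, -174.5, 63.2]
tcp_rot: [-180.0, -0.1, 16.8]
wrist_force: [-1.8, 0.0, 7.2]
opening: 0.149
finger_force: 69.9
```

```bash
python3 - <<'E'
from meas import *
s=r.state()
for k in("t","eef_pos","tcp_rot","wrist_force","ft_torque"): print(k,s[k])
b,d=avg("side",4); a,_=avg("top",2)
B=cv2.resize(b[155:225,230:310].astype(np.uint8),(480,420),interpolation=2)
A=cv2.resize(a[172:226,320:374].astype(np.uint8),(310,310),interpolation=2)
im=np.zeros((420,800,3),np.uint8); im[:,:480]=B; im[:310,485:795]=A
cv2.imwrite("pics/c5.png",im)
E
```

```text
t 14.025
eef_pos [ 533.68343656 -174.50308505   63.1881268 ]
tcp_rot [-1.79998561e+02 -8.69125701e-02  1.67983506e+01]
wrist_force [-1.84017574  0.04664762  7.21589057]
ft_torque [-0.00777912  0.59921954  0.09418617]meas.py:5: RuntimeWarning: All-NaN slice encountered
  return np.mean([l[0].astype(float) for l in L],0), np.nanmedian(D,0)
```

View pics/c5.png

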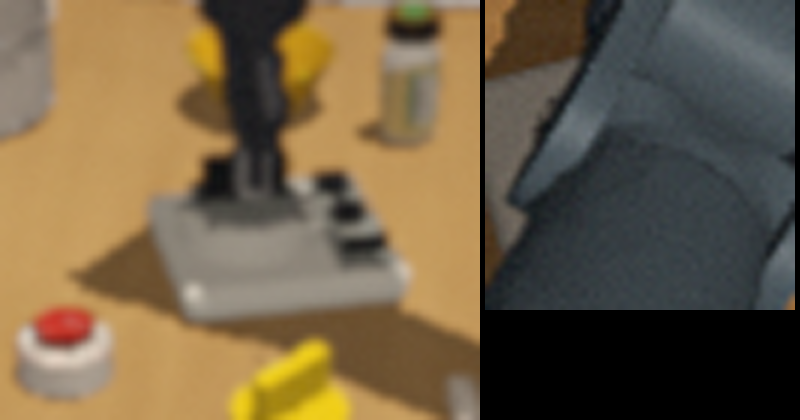

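The side view shows the disc flush on the tower at about (245,210), with the bar pointing front to back. The wrist moment of 0.094 N m matches the spring at half way, and the downward push is 7 N. Handing in.

```bash
python3 -c "
from plant import r
print(r.sign_off())"
```

```text
the job is handed in; nothing more can be done
None
```

I pressed the round key, then the square key, each fully down and let up. The lid is fully home, turned 45° clockwise to the middle rib, and still held there against its spring; the job was handed in at about 14 s.

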